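Wedge up a split piano end cheek

TASK

The two halves of a split wooden end cheek lie in the clamping cradle with a wedge started beside them. Take the soft-face hammer and drive the wedge in with several short, light taps on its butt end, drawing the hammer back after each, until it stops advancing and holds the split tightly closed; then lay the hammer flat on the bench, and leave everything else as it is.

Things in the scene. Friction and masses are not known exactly. Their poses are not given: they have to be found in the camera images.
- hammer_grip (a point): Centre of the wooden shaft of the soft-face hammer, where to hold it: 52 mm from the axis of the head, 14 mm above the bench as it lies on its side (0.28 kg, 225 mm long). x runs along the shaft to the head, y along the head, z up. Shaft 24 mm wide (y), 17 mm high, from 40 mm behind this point to the head; behind it a round black grip, 28 mm thick, ending 158 mm behind this point.
- hammer_head (a point): Middle of the hammer's head, 52 mm along x from hammer_grip: a bar along y, 78 mm long, with two like flat round black faces of 28 mm diameter at y = +39 and -39 mm.
- wedge_butt (a point): Centre of the butt of the wedge started in the cradle: 31 wide (x), 30 high, 15 to 45 mm over the bench, outside the cradle's fences; y points into the wedge, the way to drive it. Hardwood, 70 g, 150 long, taper 1 in 8, so it shifts 1 mm to +x per 8 mm. Loose at first (slides at 1 to 8 N), it comes up hard after 20 to 80 mm. Taps of 17 to 22 N set it tight; over 30 N bruises it.
- cradle: Clamping cradle fixed to the bench: plywood base 15 mm thick, x = -87 to 87, y = -125 to 95 mm, fences on it up to 45 mm above the bench: a tapered one near the robot, an end stop at +y and a straight batten at +x, bolted in slots and set by eye (so the wedge tightens at a different depth each time). Origin at the bench; y is the way the wedge is driven, x from fence to batten.
- half_a: One half of the end cheek, dark wood, 40 (x) x 140 (y) x 30 mm, the one next to the batten. Origin at the centre of its underside. It lies loose.
- half_b: Other half, of the same size, next to the wedge; the split between the halves is open by a few mm at first. Origin at the centre of its underside. It lies loose.
- screwdriver: Bystander: screwdriver 200 mm long, lying on the bench. Origin under its middle.
- spare_wedge: Bystander: a smaller wedge, 110 mm long, lying on the bench beyond the cradle. Origin at a lower corner of its butt.
- glue: Bystander: white bottle, 48 mm across, 120 mm high. Origin at its foot.
- spray_can: Bystander: can, 58 mm across, 190 mm high. Origin at its foot.
- loose_key: Bystander: a white piano key lying flat, 230 mm long, 22 mm wide. Origin under its middle.
- speaker: Bystander: loudspeaker 102 mm square, 60 mm high, on its magnet. Origin at its foot.
- parts_tray: Bystander: low tray with screws, 160 x 110 x 28 mm. Origin at its foot.
There are look-alikes about, which are no part of the job. Leave any green or purple look-alike of the half_a alone.

How it is judged (in metres and radians):
On the way, in this order (a step that is already met when the one before it is completed fails the run):
1. the hammer is lifted off the bench (height (world z) of hammer_grip above 0.025 m), for 0.2 s.
2. a first tap of the hammer drives the wedge forward (distance of wedge_butt from where it was at the start of the episode above 0.003 m and contact force between hammer and wedge above 0.3 N).
3. the hammer is drawn back from the wedge, its head 3 mm or more off the butt (contact force between hammer and wedge below 0.05 N and horizontal distance between hammer_head and wedge_butt above 0.042 m), for 0.1 s.
4. further taps close the split tight (contact force between half_a and half_b above 4 N and contact force between wedge and half_b above 8 N), for 0.3 s.
At the end, for the whole second after the job is handed in: The wedge sits tight: it presses on the half beside it with more than 8 N and the halves press each other with more than 4 N, the halves lie parallel within 0.015 rad and the wedge flat within 0.05 rad; the hammer lies flat on the bench (its shaft's centre below 20 mm, tilt under 0.12 rad) at rest (all of step 4 and angle between the y axis of half_a and the y axis of half_b, either way round below 0.015 rad and angle between wedge_butt's own z axis and vertical below 0.05 rad and height (world z) of hammer_grip below 0.02 m and angle between hammer_grip's own z axis and vertical below 0.12 rad and linear speed of hammer below 0.01 m/s); the robot touches nothing.
It fails at once if a tap of more than 30 N on the wedge (contact force between hammer and wedge above 30 N).
It fails at once if the wedge is pushed by the hand instead of the hammer (contact force between any of the arm, the fingers and wedge above 1 N).
It fails at once if the hammer or the hand knocks the halves (contact force between any of hammer, the arm and half_a above 3 N or contact force between any of hammer, the arm and half_b above 3 N).
It fails at once if the hammer is let go in the air (contact force between the fingers and hammer below 0.1 N and height (world z) of hammer_grip above 0.04 m).
It fails at once if a bystander is shifted by more than 20 mm (distance of any of screwdriver, spare_wedge, glue, spray_can, loose_key, speaker, parts_tray from where it was at the start of the episode above 0.02 m).
It also fails if it takes over 54 s, if anything falls off the work surface, if the arm or the gripper's body presses on something with over 40 N, if the wrist force passes 120 N, or if a joint passes its speed limit or range.

ROBOT

A 6-joint arm with a two-finger parallel gripper is mounted at the origin on the work surface. World frame = base frame: x ahead of the robot, y to its left, z up, the work surface at z = 0. Lengths are in mm, angles in degrees, forces in N, time in s.
With the tool pointing down it reaches from about 350 to 850 mm from the base axis. Payload 8.1 kg.
Tool frame: the origin (TCP) lies midway between the tips of the shut fingers; the grasp point (between the pads) lies 19 mm behind it (r.grasp_offset is the distance from the TCP to the grasp point, in mm); z points along the fingers, x is the direction in which the jaws open and shut, and the axes are right-handed (so a half turn about z gives the same grasp; the last joint's range is limited). The gripper opens to 85 mm and grips with 20 to 120 N. Pads are 22 mm wide; open, the fingers measure 114 mm over their backs; the gripper's body (76 mm by 85 mm) begins 54 mm behind the grasp point. The pads swing forward as they close: fully open they stand 13 mm farther back than shut.
Start: joints at [60.195, 7.471, 85.268, -0, 87.261, -4.893], TCP at [252.717, 544.187, 231.292] pointing down, gripper open.
Joint ranges: [-169.43, 169.43], [-51.17, 129.36], [1.28, 143.12], [-76.62, 256.62], [0, 156.53], [-152.29, 152.29]. Speed limits (degrees/s): [136.94, 136.94, 159.86, 180, 180, 180].

INTERFACE

Orientations are given as [roll, pitch, yaw] about the fixed x, y, z axes, in that order (R = Rz(yaw) Ry(pitch) Rx(roll)).
In Python, from bench import r, optics, hand_in gives the robot as it stands.
- The arm moves only by the shell command python3 -m pendant 'ROWS' [FORCE]. ROWS is JSON, a list of rows, each a list of 5 numbers: the opening, from 0 (shut) to 1 (fully open), then the shift along the tool's x, y, z in mm, then the turn about the tool's z in degrees. A call has 1 to 10 rows; each row shifts and turns the commanded pose from where the row before left it, along the tool's axes as they then stand; what a row does not reach is not made up. A row lasts 1/10 s, in which the tool goes at most 50 mm and 8.59 degrees, less where a joint would pass 70% of its speed; a pose out of reach is approached as far as the arm can. A call with a gripper value outside its range is refused whole. The fingers move at their own pace and stop on an object; FORCE is the grip in N (left out, the last holds). Time passes only in rows, so rows that do not move let the fingers close. It gives the time, the measured TCP pose, the force and the opening at its end, in the units of the state.
- r.sense(): the state, without advancing time (a new reading comes with each control period).
- optics.snapshot(name): name is "side" or "top"; returns (picture, depth): 400x640x3 uint8, blue, green, red; 400x640 float32, mm along the optical axis (not along the pixel's ray), 0 where there is no reading.
- optics.camera_params(name): a dict with "camera_matrix" (3x3 intrinsics, pixels), "eye" and "orientation" of the camera in the world. Camera axes: x right, y down, z forward; pixel columns grow to the right and rows downward; lengths in mm; the calibration is good to about 2 mm. A picture is of the moment at which its call begins. camera_params takes no time and is no camera call.
- hand_in(): hands the job in, once; it reports no verdict.
Trained networks look in the newest picture that a camera, given by its name, has taken for a name from the list of things; names that differ only in an ending like _2 or _b are one class to them, and where a whole thing is asked for, a point or a joint stands for the part that bears it (a point fixed in the world has none). Each returns a list of dicts, best first, with "score" (0 to 1); they miss things now and then, are a little off and sometimes report something else, mostly with a low value. They report only what shows in the picture. A call takes as long as a camera call. They do not tell look-alikes from the thing itself.
- optics.search_frame(camera, query): "at" ([x, y, z] in mm, in world coordinates, good to about 4 mm: the middle of the surface that is visible of it).
The state is a dict: "time": time; "joint_pos": joint angles; "qd": joint speeds; "joint_efforts": joint torques, N m; "tool_pos": TCP position; "tcp_rot": TCP orientation; "ft_force": force on the tool from outside, world axes, zero at the start; "wrist_torque": the same for the moment, N m; "finger_gap": finger opening in mm.
Only numpy, scipy, OpenCV 4.12 (cv2) and the standard library are available. Lean on these libraries where they do the work, as an engineer would, in place of code of your own. Each camera call takes 0.05 s, during which the arm holds its last target. There are 200 camera calls.

## Working session

There is one attempt and no reset: what is moved stays moved. The work goes in short steps, Python scripts to look and compute and a shell command to move; the robot and the scene stay as the last step left them, time stands still between calls to the robot, and variables do not carry over. Pictures are saved under pics/ and viewed, about 8 in all and at most 12, crops included, and the job is handed in when it is done.

```bash
ls; mkdir -p pics
python3 - <<'E'
from bench import r,optics
import cv2,numpy as np
for c in("top","side"):
    p,d=optics.snapshot(c); cv2.imwrite(f"pics/{c}0.png",p); np.save(f"pics/{c}0d.npy",d)
    k=optics.camera_params(c);print(c,{a:np.round(b,3).tolist() for a,b in k.items()})
    for q in("hammer_grip","hammer_head","wedge_butt","cradle","half_a","half_b"):
        print(q,[(np.round(x["at"]).tolist(),round(x["score"],2)) for x in optics.search_frame(c,q)[:4]])
print(r.sense())
E
```

```text
pics
top {'camera_matrix': [[377.844, 0.0, 325.223], [0.0, 377.844, 200.074], [0.0, 0.0, 1.0]], 'eye': [316.441, -7.299, 1329.348], 'orientation': [-172.011, 0.462, -88.37]}
hammer_grip [([452.0, -269.0, 21.0], 0.77), ([691.0, -243.0, 15.0], 0.21)]
hammer_head [([457.0, -270.0, 23.0], 0.92)]
wedge_butt [([564.0, 84.0, 42.0], 0.68)]
cradle [([543.0, 150.0, 19.0], 0.6)]
half_a [([275.0, 461.0, 28.0], 0.88), ([365.0, 191.0, 33.0], 0.85), ([616.0, 214.0, 41.0], 0.84), ([736.0, 424.0, 29.0], 0.72)]
half_b [([275.0, 461.0, 28.0], 0.88), ([365.0, 191.0, 33.0], 0.85), ([616.0, 214.0, 41.0], 0.84), ([736.0, 424.0, 29.0], 0.72)]
side {'camera_matrix': [[393.372, 0.0, 324.048], [0.0, 393.372, 196.293], [0.0, 0.0, 1.0]], 'eye': [-152.172, -640.49, 1084.429], 'orientation': [-137.612, 0.133, -46.448]}
hammer_grip []
hammer_head [([444.0, -272.0, 25.0], 0.9)]
wedge_butt [([566.0, 73.0, 43.0], 0.83)]
cradle [([536.0, 145.0, 24.0], 0.75)]
half_a [([278.0, 458.0, 28.0], 0.89), ([734.0, 420.0, 28.0], 0.88), ([363.0, 180.0, 32.0], 0.84), ([622.0, 204.0, 43.0], 0.73)]
half_b [([278.0, 458.0, 28.0], 0.89), ([734.0, 420.0, 28.0], 0.88), ([363.0, 180.0, 32.0], 0.84), ([622.0, 204.0, 43.0], 0.73)]
{'time': 0.7, 'joint_pos': array([ 6.01952312e+01,  7.46933515e+00,  8.52676966e+01, -6.95550783e-04,
        8.72630634e+01, -4.89316392e+00]), 'qd': array([ 0.02065254, -0.0142008 ,  0.03041675, -0.01663365, -0.03195772,
       -0.04558194]), 'joint_efforts': array([-7.07307663e-04, -5.69148695e+01, -5.00749326e+01, -7.68595010e-05,
        1.10959001e-03,  6.66644655e-05]), 'tool_pos': array([252.71451014, 544.17889512, 231.31231834]), 'tcp_rot': array([1.79999316e+02, 1.54079572e-04, 6.50884283e+01]), 'ft_force': array([0.12602726, 0.11253492, 0.47641185]), 'wrist_torque': array([-0.04993988, -0.01781124, -0.00207137]), 'finger_gap': 85.60674586877933}
```

View pics/top0.png

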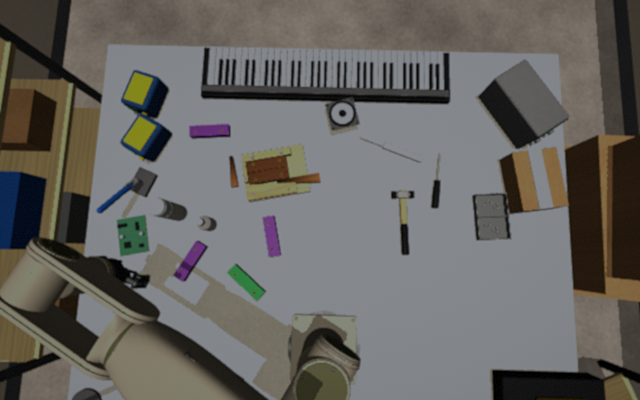

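View pics/side0.png

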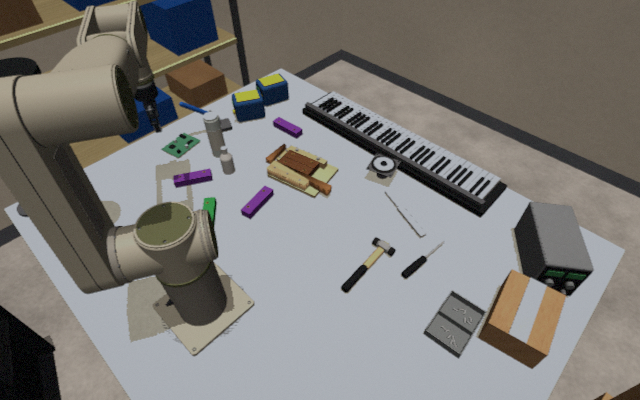

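The top view shows the hammer with its head at (402,195) and its shaft running down to (405,253). The cradle is at (277,172) and the wedge's butt sticks out to the right at (319,179), driven towards image left. Next I'll zoom in and measure.

```bash
cat > h.py <<'E'
import numpy as np,cv2
from scipy.spatial.transform import Rotation as Ro
from bench import r,optics
def cam(c):
    k=optics.camera_params(c);return np.array(k["camera_matrix"]),np.array(k["eye"]),Ro.from_euler("xyz",k["orientation"],degrees=True).as_matrix()
def rays(c,uv):
    K,e,R=cam(c);uv=np.atleast_2d(uv).astype(float)
    return e,np.c_[(uv-K[:2,2])/[K[0,0],K[1,1]],np.ones(len(uv))]@R.T
def world(c,d):
    v,u=np.mgrid[:400,:640];e,D=rays(c,np.c_[u.ravel(),v.ravel()])
    return (e+D*d.reshape(-1,1)).reshape(400,640,3)
def atz(c,uv,z):
    e,D=rays(c,uv);return e+D*((z-e[2])/D[:,2])[:,None]
def pix(c,P):
    K,e,R=cam(c);q=(np.atleast_2d(P)-e)@R@K.T;return q[:,:2]/q[:,2:]
def ortho(c,img,x0,x1,y0,y1,z,s=4):
    # rectified view at plane z: up=+x, left=+y, s px per mm
    P=np.array([[x1,y1,z],[x1,y0,z],[x0,y0,z],[x0,y1,z]]);w,h=int((y1-y0)*s),int((x1-x0)*s)
    M=cv2.getPerspectiveTransform(pix(c,P).astype(np.float32),np.float32([[0,0],[w,0],[w,h],[0,h]]))
    return cv2.warpPerspective(img,M,(w,h),flags=cv2.INTER_CUBIC)
E
python3 - <<'E'
from h import *
for c in("top","side"):
    p=cv2.imread(f"pics/{c}0.png");d=np.load(f"pics/{c}0d.npy");W=world(c,d)
    def reg(x0,x1,y0,y1,zlo,zhi):
        m=(W[...,0]>x0)&(W[...,0]<x1)&(W[...,1]>y0)&(W[...,1]<y1)&(W[...,2]>zlo)&(W[...,2]<zhi);return m
    t=reg(350,430,-100,0,-20,20);print(c,"bench z",np.median(W[t][:,2]))
    m=reg(270,490,-330,-200,7,60);P=W[m];print("hammer",len(P),P.min(0).round(),P.max(0).round())
    ctr=P[:,:2].mean(0);print(cv2.fitLine(P[P[:,0]<430][:,:2].astype(np.float32),cv2.DIST_HUBER,0,.01,.01).ravel())
    hd=P[P[:,0]>432];print("head",len(hd),hd.mean(0).round(1),cv2.minAreaRect(hd[:,:2].astype(np.float32)),np.percentile(hd[:,2],[50,90]))
    m=reg(520,620,40,105,25,60);P=W[m];print("wedge",len(P),P.min(0).round(),P.max(0).round(),np.median(P[:,2]))
    a=ortho(c,p,480,660,40,240,45,4 if c=="top" else 4)
    b=ortho(c,p,280,480,-330,-210,20,4)
    print(a.shape,b.shape)
    cv2.imwrite(f"pics/{c}_w.png",cv2.resize(a,(600,540)));cv2.imwrite(f"pics/{c}_h.png",b[:,:])
W0=[cv2.imread(f"pics/{c}_w.png") for c in("top","side")]
cv2.imwrite("pics/w.png",cv2.resize(np.hstack(W0),(800,360)))
H=[cv2.resize(cv2.imread(f"pics/{c}_h.png"),(360,600)) for c in("top","side")]
cv2.imwrite("pics/hh.png",np.hstack(H))
E
```

```text
top bench z -1.3030953716468048
hammer 383 [ 317. -284.    8.] [ 490. -253.   34.]
[ 9.9928707e-01  3.7754182e-02  3.7242099e+02 -2.6751529e+02]
head 121 [ 461.4 -264.3   19.8] ((462.089599609375, -265.3575439453125), (56.88211441040039, 24.330650329589844), 3.0108394622802734) [19.79707813 23.87968126]
wedge 153 [556.  42.  27.] [592. 105.  51.] 43.7515092238325
(720, 800, 3) (800, 480, 3)
side bench z -0.16985542773329598
hammer 435 [ 316. -305.    8.] [ 490. -255.   32.]
[ 9.9920136e-01  3.9957725e-02  3.6822073e+02 -2.7404202e+02]
head 129 [ 459.9 -268.    21. ] ((460.9383544921875, -266.6271057128906), (57.89316940307617, 24.079975128173828), 2.8516337871551514) [21.2693159  24.42092457]
wedge 138 [525.  40.  25.] [588. 105.  52.] 43.349021314080574
(720, 800, 3) (800, 480, 3)
```

View pics/w.png

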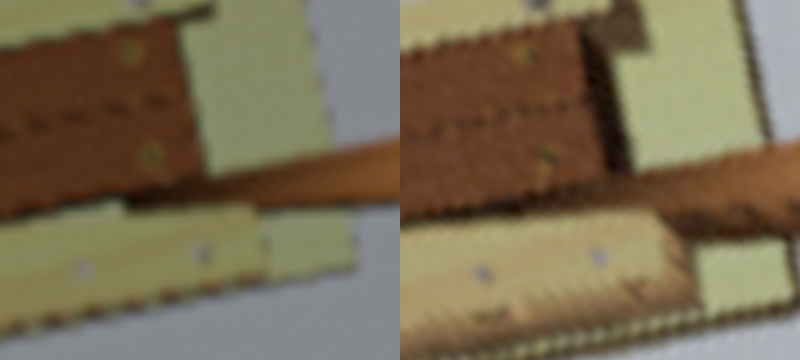

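View pics/hh.png

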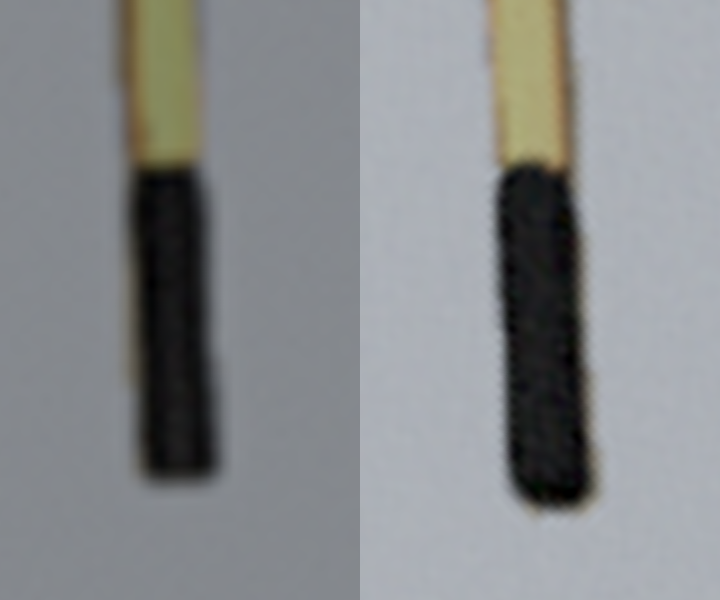

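Run:
```python
from h import *
o=[];q=[]
for c in("top","side"):
    p=cv2.imread(f"pics/{c}0.png")
    o.append(ortho(c,p,500,630,10,140,45,3))
    q.append(ortho(c,p,400,550,-330,-200,22,3))
cv2.imwrite("pics/w2.png",np.vstack([np.hstack(o),np.hstack(q)])[:,:]);print(o[0].shape,q[0].shape)
for c in("top","side"):
    p=cv2.imread(f"pics/{c}0.png");d=np.load(f"pics/{c}0d.npy");W=world(c,d)
    hsv=cv2.cvtColor(p,cv2.COLOR_BGR2HSV)
    m=(W[...,0]>295)&(W[...,0]<560)&(W[...,1]>-340)&(W[...,1]<-200)&(W[...,2]>9)
    P=W[m];print(c,len(P),P[:,0].min(),P[:,0].max())
    for a in range(300,550,15):
        s=P[(P[:,0]>=a)&(P[:,0]<a+15)]
        if len(s):print(a,s.min(0).round()[1],s.max(0).round()[1],np.median(s[:,2]).round(1),s[:,1].mean().round(1))
    m=(W[...,0]>540)&(W[...,0]<610)&(W[...,1]>0)&(W[...,1]<100)&(W[...,2]>30)
    P=W[m]
    for a in range(10,100,8):
        s=P[(P[:,1]>=a)&(P[:,1]<a+8)]
        if len(s):print("wedge y",a,s[:,0].min().round(),s[:,0].max().round(),np.median(s[:,2]).round(1),s[:,1].min().round(1))
```

```text
(390, 390, 3) (450, 390, 3)
top 605 317.2788745900024 543.671206470944
315 -284.0 -259.0 24.1 -270.4
330 -284.0 -260.0 24.0 -270.7
345 -280.0 -257.0 22.8 -268.1
360 -280.0 -257.0 23.7 -267.6
375 -281.0 -256.0 21.5 -268.1
390 -282.0 -256.0 24.3 -267.6
405 -281.0 -254.0 22.5 -266.8
420 -277.0 -256.0 20.4 -266.6
435 -278.0 -254.0 19.8 -266.1
450 -278.0 -254.0 20.0 -264.7
465 -274.0 -253.0 19.4 -262.9
480 -275.0 -253.0 20.6 -263.4
495 -275.0 -252.0 20.8 -263.1
510 -301.0 -224.0 23.1 -260.5
525 -301.0 -223.0 24.8 -263.0
540 -298.0 -253.0 19.3 -271.1
wedge y 26 562.0 591.0 45.1 28.1
wedge y 34 561.0 590.0 44.6 35.1
wedge y 42 561.0 592.0 44.0 42.1
wedge y 50 561.0 587.0 42.5 52.5
wedge y 58 560.0 586.0 43.9 59.3
wedge y 66 559.0 583.0 43.9 66.2
wedge y 74 559.0 583.0 44.6 76.4
wedge y 82 557.0 582.0 43.3 83.3
wedge y 90 557.0 579.0 43.5 90.2
wedge y 98 572.0 572.0 39.5 98.1
side 671 316.40447150175464 544.5083237057133
315 -286.0 -260.0 23.6 -274.4
330 -286.0 -260.0 24.4 -275.1
345 -285.0 -260.0 24.3 -273.9
360 -283.0 -260.0 23.3 -273.6
375 -283.0 -259.0 25.1 -272.0
390 -283.0 -256.0 23.7 -272.1
405 -282.0 -258.0 24.4 -271.6
420 -279.0 -255.0 19.9 -268.9
435 -280.0 -255.0 22.0 -269.0
450 -279.0 -256.0 21.4 -268.0
465 -278.0 -256.0 21.2 -268.2
480 -277.0 -255.0 20.5 -266.7
495 -276.0 -252.0 21.0 -266.1
510 -303.0 -224.0 22.8 -264.0
525 -302.0 -225.0 25.6 -267.6
540 -266.0 -255.0 20.0 -260.9
wedge y 26 560.0 591.0 39.9 26.1
wedge y 34 560.0 594.0 44.6 34.0
wedge y 42 560.0 588.0 43.2 42.7
wedge y 50 560.0 587.0 43.9 50.1
wedge y 58 558.0 586.0 44.0 58.8
wedge y 66 558.0 585.0 44.3 66.2
wedge y 74 557.0 583.0 43.0 74.0
wedge y 82 556.0 581.0 43.8 82.3
wedge y 90 555.0 579.0 44.4 90.8
wedge y 98 557.0 563.0 45.0 99.0
```

View pics/w2.png

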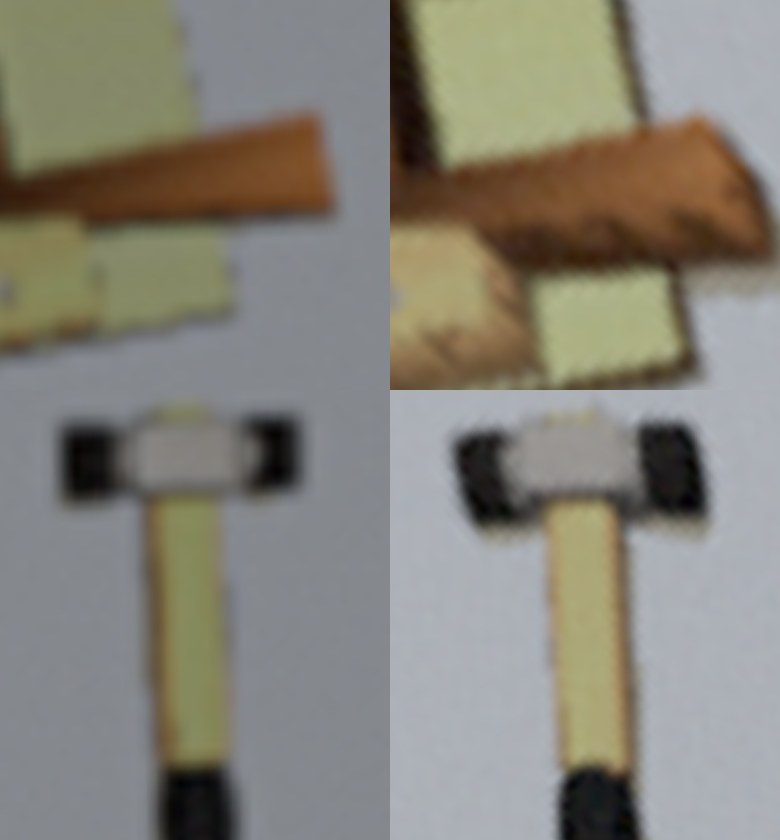

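The hammer's grip point is at about (474,−265) with yaw about 2°, and its head is at about (526,−262). The wedge's butt is at about (575,31) with yaw about 10°. I'll turn first, then traverse.

```bash
python3 -m pendant '[[1,0,0,0,-6.8],[1,0,0,0,-6.8],[1,0,0,0,-6.8],[1,0,0,0,-6.8]]' 80; python3 -m pendant '[[1,-20,5,0,0],[1,-40,10,0,0],[1,-41,10,0,0],[1,-41,10,0,0],[1,-41,10,0,0],[1,-41,10,0,0],[1,-41,10,0,0],[1,-41,10,0,0],[1,-41,10,0,0],[1,-41,10,0,0]]'
```

```text
time: 1.1
tool_pos: [252.7, 544.2, 231.3]
tcp_rot: [-180.0, -0.0, 92.6]
ft_force: [0.3, 0.3, 0.2]
finger_gap: 85.5
time: 2.1
tool_pos: [363.3, 158.8, 231.6]
tcp_rot: [179.9, -0.0, 92.3]
ft_force: [1.1, 0.3, -0.5]
finger_gap: 85.6
```

```bash
python3 -m pendant '[[1,-45,10.6,0,0],[1,-45,10.6,0,0],[1,-45,10.6,0,0],[1,-45,10.6,0,0],[1,-45,10.6,0,0],[1,-45,10.6,0,0],[1,-45,10.6,0,0],[1,-45,10.6,0,0],[1,-40,10.6,0,0],[1,-28,6.3,0,0]]'; python3 -m pendant '[[1,0,0,40,0],[1,0,0,45,0],[1,0,0,25,0],[1,0,0,0,0]]'
python3 - <<'E'
from h import *
print({k:np.round(v,2) for k,v in r.sense().items() if k in("tool_pos","tcp_rot","joint_pos")})
o=[]
for c in("top","side"):
    p,d=optics.snapshot(c);cv2.imwrite(f"pics/{c}1.png",p)
    o.append(ortho(c,p,400,560,-330,-200,22,3))
cv2.imwrite("pics/ap.png",np.hstack(o))
E
```

```text
time: 3.1
tool_pos: [482.0, -266.1, 231.2]
tcp_rot: [180.0, 0.0, 92.2]
ft_force: [0.3, -0.6, -0.3]
finger_gap: 85.3
time: 3.5
tool_pos: [478.8, -261.5, 116.4]
tcp_rot: [-179.6, -0.3, 92.3]
ft_force: [-1.0, -0.4, -0.5]
finger_gap: 85.5
{'joint_pos': array([ -34.02,    4.44,  100.8 ,    0.  ,   75.25, -126.29]), 'tool_pos': array([ 478.84, -261.45,  116.41]), 'tcp_rot': array([-179.6 ,   -0.29,   92.27])}
```

View pics/ap.png

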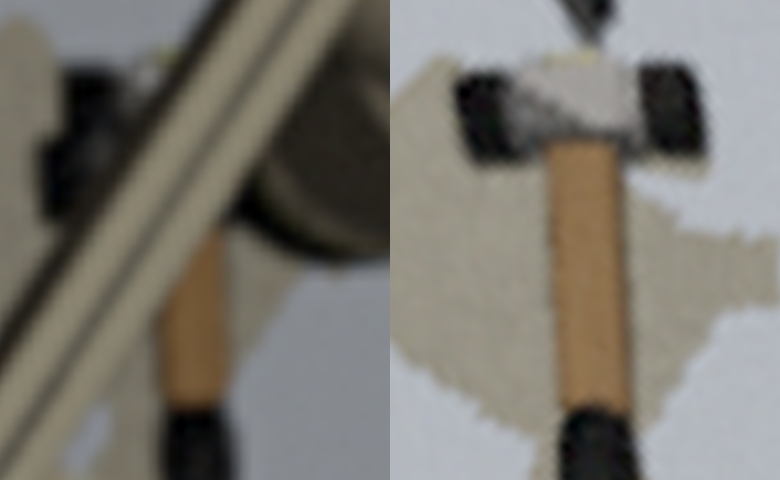

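```bash
python3 -m pendant '[[1,0,0,0,0],[1,0,0,0,0],[1,0,0,0,0]]'
```

```text
time: 3.9
tool_pos: [482.9, -263.9, 123.2]
tcp_rot: [179.9, 0.1, 92.3]
ft_force: [-0.2, 0.2, 0.2]
finger_gap: 85.2
```

```bash
python3 -m pendant '[[1,0,0,20,0],[1,0,0,25,0],[1,0,0,25,0],[1,0,0,20,0],[1,0,0,13,0],[1,0,0,8,0],[1,0,0,4,0],[1,0,0,2,0],[1,0,0,0,0],[1,0,0,0,0]]' 100;  python3 -m pendant '[[1,0,0,0,0],[1,0,0,0,0]]'
```

```text
time: 4.9
tool_pos: [482.4, -263.7, 5.2]
tcp_rot: [179.9, 0.0, 92.3]
ft_force: [0.2, -0.1, 0.3]
finger_gap: 85.4
time: 5.1
tool_pos: [482.1, -263.5, 4.8]
tcp_rot: [180.0, 0.0, 92.3]
ft_force: [0.4, 1.0, -0.9]
finger_gap: 85.2
```

```bash
python3 -m pendant '[[1,0,0,2,0],[0.6,0,0,0,0],[0.5,0,0,0,0],[0.4,0,0,0,0],[0.3,0,0,0,0],[0.2,0,0,0,0],[0.1,0,0,0,0],[0,0,0,0,0],[0,0,0,0,0],[0,0,0,0,0]]' 100;  python3 -m pendant '[[0,0,0,0,0],[0,0,0,0,0]]' 110
```

```text
time: 6.1
tool_pos: [482.1, -263.5, 2.8]
tcp_rot: [180.0, 0.0, 92.3]
ft_force: [-0.6, 0.1, 5.8]
finger_gap: 21.7
time: 6.3
tool_pos: [482.1, -263.5, 2.8]
tcp_rot: [180.0, 0.0, 92.3]
ft_force: [-1.8, 0.1, 5.6]
finger_gap: 21.5
```

```bash
python3 -m pendant '[[0,0,0,-3,0],[0,0,0,-8,0],[0,0,0,-15,0],[0,0,0,-20,0],[0,0,0,-20,0],[0,0,0,-10,0],[0,0,0,-4,0],[0,0,0,0,0],[0,0,0,0,0]]' 110; python3 -m pendant '[[0,0,0,0,-4],[0,0,0,0,-3.7],[0,10,2,0,0],[0,25,7,0,0],[0,35,9,0,0],[0,35,9,0,0],[0,30,7,0,0],[0,15,5,0,0],[0,5,0,0,0],[0,0,0,0,0]]'
```

```text
time: 7.2
tool_pos: [481.2, -262.9, 81.4]
tcp_rot: [-179.9, -0.0, 92.3]
ft_force: [-0.7, 0.9, -3.2]
finger_gap: 21.9
time: 8.2
tool_pos: [492.8, -103.0, 81.7]
tcp_rot: [-179.9, -0.0, 100.0]
ft_force: [0.8, 0.4, -2.8]
finger_gap: 21.6
```

Run:
```python
from h import *
t=r.sense();T=np.array(t["tool_pos"]);print(T.round(1))
o=[]
for c in("top","side"):
    p,d=optics.snapshot(c);np.save(f"pics/{c}2d.npy",d);W=world(c,d)
    z=np.percentile(W[...,2],50);
    m=(W[...,0]>512)&(W[...,0]<600)&(W[...,1]>-180)&(W[...,1]<0)&(W[...,2]>70)&(W[...,2]<125)
    P=W[m];print(c,len(P), P.mean(0).round(1) if len(P) else "")
    if len(P)>20: print(cv2.minAreaRect(P[:,:2].astype(np.float32)),np.percentile(P[:,2],[5,50,95]).round(1))
    o.append(ortho(c,p,440,600,-180,-20,95,2.4))
    print("head",[(np.round(x["at"]).tolist(),round(x["score"],2)) for x in optics.search_frame(c,"hammer_head")[:2]],"butt",[(np.round(x["at"]).tolist(),round(x["score"],2)) for x in optics.search_frame(c,"wedge_butt")[:2]])
    o.append(ortho(c,p,490,650,20,180,45,2.4))
cv2.imwrite("pics/lift.png",np.vstack([np.hstack(o[:2]),np.hstack(o[2:])]));print(o[0].shape)
```

```text
[ 492.8 -103.    81.7]
top 7 [528.8 -64.6 100.4]
head [([404.0, -125.0, 102.0], 0.86)] butt [([564.0, 83.0, 39.0], 0.77), ([453.0, -576.0, 3.0], 0.35)]
side 38 [ 536.7 -119.4   98.1]
((536.3485107421875, -103.06922912597656), (24.289390563964844, 68.3953857421875), 10.691895484924316) [ 87.6  99.1 107.6]
head [([408.0, -124.0, 102.0], 0.84)] butt [([565.0, 87.0, 40.0], 0.49), ([423.0, 508.0, 24.0], 0.3)]
(384, 384, 3)
```

View pics/lift.png

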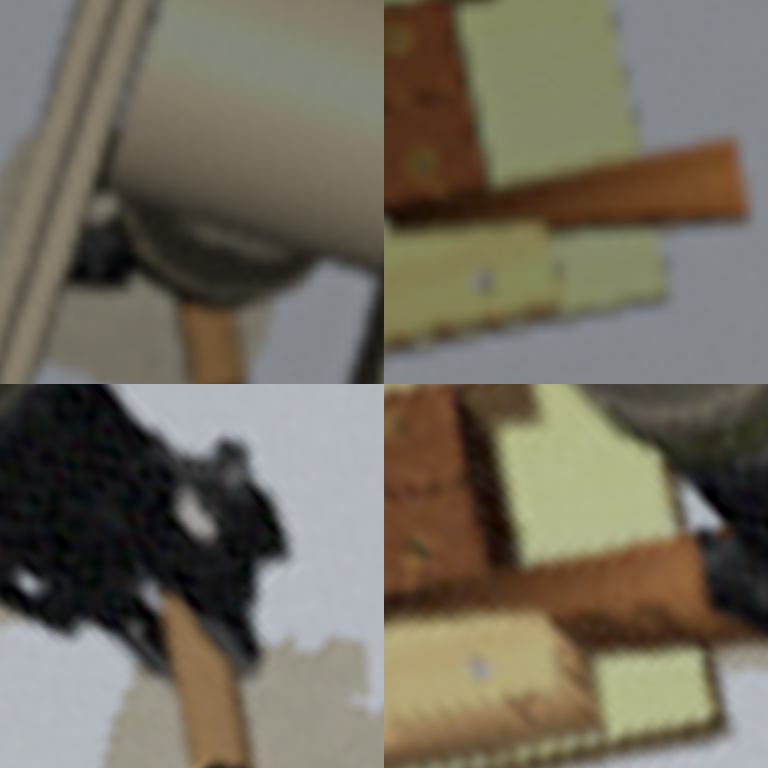

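Run:
```python
from h import *
for c in("top","side"):
    W=world(c,np.load(f"pics/{c}2d.npy"))
    m=(W[...,0]>310)&(W[...,0]<470)&(W[...,1]>-190)&(W[...,1]<-70)&(W[...,2]>60)&(W[...,2]<125)
    P=W[m]
    for a in range(320,470,15):
        s=P[(P[:,0]>=a)&(P[:,0]<a+15)]
        if len(s):print(c,a,len(s),np.percentile(s[:,2],[50,85]).round(1),((s[:,1].min()+s[:,1].max())/2).round(1))
```

```text
top 335 26 [103.8 107.2] -126.5
top 350 38 [102.9 106.8] -125.7
top 365 34 [101.4 105.5] -123.2
top 380 41 [102.7 105.3] -121.6
top 395 40 [102.2 105.8] -117.9
top 410 37 [103.1 107.8] -114.5
top 425 38 [100.6 103.8] -112.9
top 440 31 [100.7 102.3] -109.3
top 455 34 [ 99.2 101.1] -107.4
side 320 33 [100.4 105.7] -133.8
side 335 38 [103.1 107.1] -131.8
side 350 34 [104.3 107.5] -129.6
side 365 36 [102.9 107.2] -128.3
side 380 37 [103.7 106.6] -124.1
side 395 35 [104. 107.] -122.5
side 410 33 [104.4 107.2] -119.0
side 425 27 [101.6 104.9] -116.5
side 440 33 [100.9 103.9] -114.6
side 455 30 [100.7 103. ] -109.8
```

```bash
python3 -m pendant '[[0,3,3,0,0],[0,8,9,0,0],[0,14,16,0,0],[0,14,16,0,0],[0,8,9,5,0],[0,5,6,10,0],[0,2,2,15,0],[0,0,0,15,0],[0,0,0,10,0],[0,0,0,6,0]]'; python3 -m pendant '[[0,0,0,0,0],[0,0,0,0,0],[0,0,0,0,0]]';python3 - <<'E'
from h import *
t=r.sense();print(t["tool_pos"],t["tcp_rot"],t["ft_force"])
p,d=optics.snapshot("side");np.save("pics/s3d.npy",d)
P=np.array([[500,-110,0],[500,130,0],[650,-110,50],[650,130,50]])
uv=pix("side",P);a=np.floor(uv.min(0)).astype(int);b=np.ceil(uv.max(0)).astype(int);print(a,b)
cv2.imwrite("pics/con.png",cv2.resize(p[a[1]:b[1],a[0]:b[0]],None,fx=5,fy=5,interpolation=cv2.INTER_CUBIC)[:600,:800])
p,d=optics.snapshot("top");cv2.imwrite("pics/top3.png",ortho("top",p,490,650,-100,100,35,3))
E
```

```text
time: 9.5
tool_pos: [542.4, -40.4, 19.0]
tcp_rot: [-179.8, -0.1, 100.0]
ft_force: [-0.4, -0.3, -3.9]
finger_gap: 21.8
time: 9.8
tool_pos: [544.7, -40.4, 22.1]
tcp_rot: [179.9, 0.0, 100.0]
ft_force: [-0.3, -0.8, -3.3]
finger_gap: 21.7
[544.73889532 -40.42202883  22.13801019] [1.79921661e+02 2.78634733e-02 9.99710896e+01] [-0.28081593 -0.83333362 -3.31567679]
[295 164] [372 229]
```

View pics/con.png

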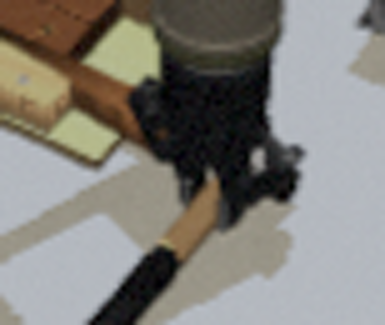

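```bash
python3 -m pendant '[[0,3,0,0,0],[0,5,0,0,0],[0,5,0,0,0],[0,4,0,0,0],[0,2,0,0,0],[0,0,0,0,0],[0,0,0,0,0]]'; python3 -m pendant '[[0,2,0,0,0],[0,2,0,0,0],[0,2,0.2,0,0],[0,2,0.2,0,0],[0,2,0.2,0,0],[0,0,0,0,0]]'
```

```text
time: 10.6
tool_pos: [540.8, -21.4, 21.3]
tcp_rot: [180.0, 0.0, 100.0]
ft_force: [0.2, 0.5, -2.4]
finger_gap: 21.5
time: 11.2
tool_pos: [539.6, -11.2, 21.3]
tcp_rot: [-180.0, -0.0, 100.0]
ft_force: [0.3, 1.0, -2.8]
finger_gap: 21.6
```

```bash
python3 -m pendant '[[0,2,0.2,0,0],[0,2,0.3,0,0],[0,2,0.2,0,0],[0,0,0,0,0]]'
python3 - <<'E'
from h import *
p,d=optics.snapshot("side");q,d2=optics.snapshot("top")
P=np.array([[500,-110,0],[500,170,0],[650,-110,50],[650,170,50]]);o=[]
for c,im in(("side",p),("top",q)):
    uv=pix(c,P);a=np.floor(uv.min(0)).astype(int);o.append(cv2.resize(im[a[1]:a[1]+70,a[0]:a[0]+80],None,fx=5,fy=5,interpolation=cv2.INTER_CUBIC))
cv2.imwrite("pics/con2.png",np.hstack(o))
W=world("side",d);m=(W[...,0]>540)&(W[...,0]<610)&(W[...,1]>20)&(W[...,1]<150)&(W[...,2]>30);print(W[m][:,1].min())
E
```

```text
time: 11.6
tool_pos: [539.2, -5.2, 21.3]
tcp_rot: [-180.0, -0.0, 100.0]
ft_force: [0.4, 0.8, -3.2]
finger_gap: 21.7
20.65204847946859
```

View pics/con2.png

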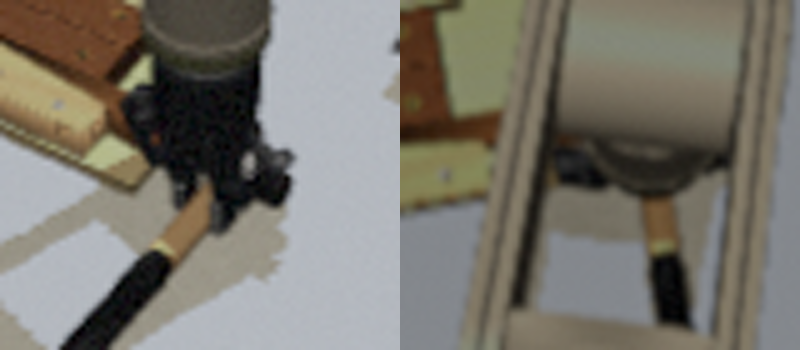

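```bash
python3 -m pendant '[[0,-6,-0.7,0,0],[0,-10,-1,0,0],[0,-10,0,0,0],[0,-10,0,0,0],[0,-6,0,0,0],[0,0,0,0,0],[0,0,0,0,0]]'
python3 - <<'E'
from h import *
o=[]
for c in("top","side"):
    p,d=optics.snapshot(c);np.save(f"pics/{c}4d.npy",d);cv2.imwrite(f"pics/{c}4.png",p)
    o+=[ortho(c,p,530,630,0,130,45,3)]
cv2.imwrite("pics/ret.png",np.hstack(o))
E
```

```text
time: 12.4
tool_pos: [544.9, -47.3, 21.2]
tcp_rot: [-180.0, -0.0, 99.9]
ft_force: [0.1, -0.3, -2.4]
finger_gap: 21.9
```

View pics/ret.png

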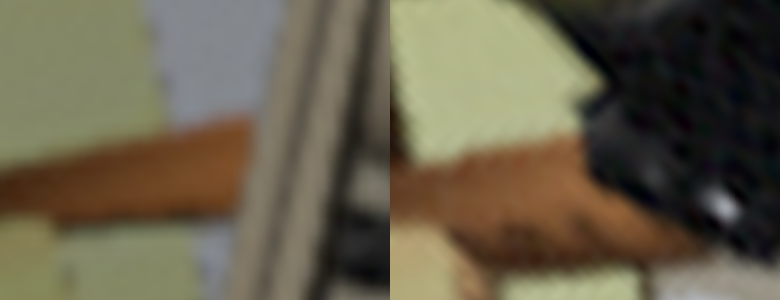

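Step 2 and 3 now look done. The top view shows the butt corner moved from y≈33 to about 46, and the sliding force is below 1 N.

```bash
python3 -m pendant '[[0,8,0,0,0],[0,10,0,0,0],[0,10,0,0,0],[0,6,1,0,0],[0,4,0.7,0,0],[0,2,0.2,0,0],[0,2,0.3,0,0],[0,2,0.2,0,0],[0,1,0.2,0,0],[0,0,0,0,0]]'; python3 -m pendant '[[0,-6,-0.7,0,0],[0,-2,-0.3,0,0],[0,0,0,0,0],[0,5,0.5,0,0],[0,2,0.3,0,0],[0,1,0.2,0,0],[0,1,0.1,0,0],[0,1,0.1,0,0],[0,0,0,0,0]]'; python3 -m pendant '[[0,1,0.1,0,0],[0,1,0.2,0,0],[0,0,0,0,0]]'
```

```text
time: 13.5
tool_pos: [539.7, -2.4, 21.3]
tcp_rot: [180.0, 0.0, 100.0]
ft_force: [-0.0, -0.1, -2.4]
finger_gap: 21.5
time: 14.4
tool_pos: [539.5, -0.2, 21.3]
tcp_rot: [-180.0, 0.0, 100.0]
ft_force: [-0.4, -0.7, -2.6]
finger_gap: 21.7
time: 14.7
tool_pos: [539.4, 1.7, 21.3]
tcp_rot: [-180.0, -0.0, 100.0]
ft_force: [-0.9, -1.2, -3.4]
finger_gap: 22.2
```

```bash
python3 -m pendant '[[0,-6,-0.7,0,0],[0,-1,-0.2,0,0],[0,0,0,0,0],[0,5,0.6,0,0],[0,2,0.3,0,0],[0,1,0.1,0,0],[0,1,0.1,0,0],[0,0,0,0,0]]'; python3 -m pendant '[[0,1,0.1,0,0],[0,1,0.2,0,0],[0,0,0,0,0]]'
```

```text
time: 15.5
tool_pos: [539.3, 3.8, 21.3]
tcp_rot: [-180.0, 0.0, 100.0]
ft_force: [0.3, 0.0, -2.8]
finger_gap: 21.7
time: 15.8
tool_pos: [539.2, 5.8, 21.3]
tcp_rot: [-180.0, -0.0, 100.0]
ft_force: [0.6, -2.3, -1.9]
finger_gap: 21.5
```

```bash
python3 -m pendant '[[0,1,0.1,0,0],[0,1,0.2,0,0],[0,0,0,0,0]]'
```

```text
time: 16.1
tool_pos: [539.2, 7.8, 21.3]
tcp_rot: [-180.0, -0.0, 100.0]
ft_force: [-0.1, -2.6, -3.2]
finger_gap: 21.6
```

```bash
python3 -m pendant '[[0,1,0.1,0,0],[0,1,0.1,0,0],[0,0,0,0,0]]'
```

```text
time: 16.4
tool_pos: [539.0, 9.9, 21.3]
tcp_rot: [-180.0, -0.0, 100.0]
ft_force: [-0.2, -1.8, -3.2]
finger_gap: 21.9
```

```bash
python3 -m pendant '[[0,-6,-0.7,0,0],[0,-1,-0.2,0,0],[0,0,0,0,0],[0,5,0.6,0,0],[0,2,0.3,0,0],[0,1,0.1,0,0],[0,1,0.1,0,0],[0,0,0,0,0]]'; python3 -m pendant '[[0,1,0.1,0,0],[0,1,0.2,0,0],[0,0,0,0,0]]'
```

```text
time: 17.2
tool_pos: [538.8, 11.7, 21.3]
tcp_rot: [-180.0, 0.0, 100.0]
ft_force: [-0.7, -2.8, -3.1]
finger_gap: 22.1
time: 17.5
tool_pos: [538.5, 12.8, 21.2]
tcp_rot: [-179.9, 0.1, 100.0]
ft_force: [-3.0, -8.2, -2.7]
finger_gap: 21.6
```

```bash
python3 -m pendant '[[0,1,0.1,0,0],[0,1,0.2,0,0],[0,0,0,0,0]]'
```

```text
time: 17.8
tool_pos: [538.2, 13.6, 21.2]
tcp_rot: [-179.9, 0.2, 100.0]
ft_force: [-4.0, -13.8, -0.3]
finger_gap: 21.4
```

```bash
python3 -m pendant '[[0,-6,-0.7,0,0],[0,-1,-0.2,0,0],[0,0,0,0,0],[0,5,0.6,0,0],[0,2,0.3,0,0],[0,1,0.1,0,0],[0,1,0.1,0,0],[0,0,0,0,0]]'
```

```text
time: 18.6
tool_pos: [538.2, 16.0, 21.3]
tcp_rot: [-179.9, 0.2, 100.0]
ft_force: [-3.2, -12.8, 0.4]
finger_gap: 21.6
```

```bash
python3 -m pendant '[[0,1,0.1,0,0],[0,1,0.2,0,0],[0,0,0,0,0]]'
```

```text
time: 18.9
tool_pos: [537.9, 16.5, 21.4]
tcp_rot: [-179.9, 0.3, 100.0]
ft_force: [-5.5, -21.2, 1.8]
finger_gap: 21.6
```

It has come up hard at 22 N, with the arm yielding by about 4 N per mm. I'll draw back and repeat the same tap gently to see whether it still advances.

```bash
python3 -m pendant '[[0,-6,-0.7,0,0],[0,-2,-0.3,0,0],[0,0,0,0,0],[0,3,0.4,0,0],[0,2,0.2,0,0],[0,0.7,0.1,0,0],[0,0.7,0.1,0,0],[0,0.6,0.1,0,0],[0,0.5,0.1,0,0],[0,0,0,0,0]]'
```

```text
time: 19.9
tool_pos: [538.5, 16.8, 21.3]
tcp_rot: [-179.9, 0.2, 100.0]
ft_force: [-2.1, -15.7, -0.8]
finger_gap: 21.6
```

```bash
python3 -m pendant '[[0,0.2,0,0,0],[0,0,0,0,0]]'
```

```text
time: 20.1
tool_pos: [538.5, 16.8, 21.4]
tcp_rot: [-179.9, 0.3, 100.0]
ft_force: [-2.1, -17.2, -1.2]
finger_gap: 21.3
```

```bash
python3 -m pendant '[[0,0.3,0,0,0],[0,0.3,0,0,0],[0,0.2,0,0,0],[0,0,0,0,0]]'
```

```text
time: 20.5
tool_pos: [538.5, 16.9, 21.4]
tcp_rot: [-179.9, 0.3, 99.9]
ft_force: [-1.6, -20.0, -0.8]
finger_gap: 21.3
```

```bash
python3 -m pendant '[[0,-6,-0.7,0,0],[0,-2,-0.3,0,0],[0,0,0,0,0],[0,3,0.4,0,0],[0,2,0.2,0,0],[0,0.8,0.1,0,0],[0,0.8,0.1,0,0],[0,0.7,0.1,0,0],[0,0.5,0.1,0,0],[0,0,0,0,0]]'
```

```text
time: 21.5
tool_pos: [538.4, 16.9, 21.4]
tcp_rot: [-179.9, 0.3, 100.0]
ft_force: [-2.1, -19.7, -1.6]
finger_gap: 21.7
```

```bash
python3 -m pendant '[[0,-3,-0.4,0,0],[0,-6,-0.7,0,0],[0,-12,0,0,0],[0,-25,-5,0,0],[0,-30,-15,0,0],[0,-30,-15,0,0],[0,-25,-15,0,0],[0,-12,-8,0,0],[0,-5,-2,0,0],[0,0,0,0,0]]'; python3 -m pendant '[[0,0,0,2,0],[0,0,0,4,0],[0,0,0,4,0],[0,0,0,3,0],[0,0,0,2,0],[0,0,0,0.5,0],[0,0,0,0,0],[0,0,0,0,0]]'
```

```text
time: 22.5
tool_pos: [504.2, -136.5, 21.4]
tcp_rot: [180.0, -0.0, 99.9]
ft_force: [0.5, -0.0, -3.1]
finger_gap: 21.9
time: 23.3
tool_pos: [504.2, -136.3, 6.0]
tcp_rot: [180.0, 0.0, 100.0]
ft_force: [0.7, -0.7, -2.0]
finger_gap: 21.8
```

```bash
python3 -m pendant '[[0,0,0,0.7,0],[0,0,0,0.7,0],[0,0,0,0.6,0],[0,0,0,0.5,0],[0,0,0,0,0],[0,0,0,0,0]]'
```

```text
time: 23.9
tool_pos: [504.0, -136.2, 3.2]
tcp_rot: [-180.0, -0.0, 100.0]
ft_force: [-0.1, 0.5, -2.8]
finger_gap: 21.9
```

```bash
python3 -m pendant '[[0,0,0,0.5,0],[0,0,0,0.5,0],[0,0,0,0,0],[0,0,0,0,0]]'
```

```text
time: 24.3
tool_pos: [504.2, -136.3, 2.8]
tcp_rot: [180.0, 0.0, 100.0]
ft_force: [-4.3, 1.8, 6.0]
finger_gap: 21.4
```

```bash
python3 -m pendant '[[0.3,0,0,0,0],[0.4,0,0,0,0],[0.6,0,0,0,0],[0.8,0,0,0,0],[1,0,0,0,0],[1,0,0,0,0],[1,0,0,0,0]]'; python3 -m pendant '[[1,0,0,-5,0],[1,0,0,-15,0],[1,0,0,-30,0],[1,0,0,-40,0],[1,0,0,-40,0],[1,0,0,-30,0],[1,-15,-10,-10,0],[1,-40,-10,0,0],[1,-45,-10,0,0],[1,-45,-10,0,0]]';python3 -m pendant '[[1,-45,0,0,0],[1,-45,0,0,0],[1,-40,0,0,0],[1,-25,0,0,0],[1,-10,0,0,0],[1,0,0,0,0],[1,0,0,0,0]]';python3 - <<'E'
from h import *
o=[]
for c in("top","side"):
    p,d=optics.snapshot(c);W=world(c,d)
    o+=[ortho(c,p,330,660,-190,200,30,1)]
    m=(W[...,0]>310)&(W[...,0]<600)&(W[...,1]>-185)&(W[...,1]<-60)&(W[...,2]>9)&(W[...,2]<80);P=W[m]
    for a in range(320,590,30):
        s=P[(P[:,0]>=a)&(P[:,0]<a+30)]
        if len(s):print(c,a,len(s),np.percentile(s[:,2],[50,85]).round(1),s[:,1].mean().round(1))
cv2.imwrite("pics/end.png",cv2.resize(np.hstack(o),(780,330)))
o=[cv2.resize(x[:,0:250],(400,528),interpolation=cv2.INTER_CUBIC) for x in [ortho(c,optics.snapshot(c)[0],480,680,30,280,45,2.1)[:, :] for c in("top","side")]]
cv2.imwrite("pics/end.png",np.vstack([cv2.imread("pics/end.png"),cv2.resize(np.hstack([ortho(c,optics.snapshot(c)[0],500,660,50,270,45,2) for c in("top","side")]),(780,270))]))
E
```

```text
time: 25.0
tool_pos: [504.0, -136.2, 2.3]
tcp_rot: [180.0, 0.0, 100.0]
ft_force: [0.1, -0.2, 0.3]
finger_gap: 85.5
time: 26.0
tool_pos: [490.0, -287.5, 174.4]
tcp_rot: [179.9, 0.1, 100.1]
ft_force: [0.2, 0.3, -0.3]
finger_gap: 85.3
time: 26.7
tool_pos: [518.5, -447.4, 172.8]
tcp_rot: [180.0, -0.0, 100.0]
ft_force: [0.5, 0.2, -0.4]
finger_gap: 85.2
top 320 19 [24.6 27.1] -160.7
top 350 72 [24.1 27.1] -158.9
top 380 62 [23.9 27. ] -153.7
top 410 67 [23.6 27.8] -148.4
top 440 64 [20.7 23.5] -143.3
top 470 59 [21.  23.6] -137.6
top 500 63 [20.4 23.1] -132.0
top 530 158 [23.6 27.4] -126.0
top 560 23 [20.5 23.1] -140.1
side 320 37 [21.7 26. ] -165.4
side 350 66 [25.  28.3] -164.1
side 380 65 [24.  26.9] -159.1
side 410 67 [24.6 27.1] -153.4
side 440 56 [22.2 24.3] -147.2
side 470 58 [21.5 24.2] -142.0
side 500 55 [21.5 23.7] -133.5
side 530 164 [24.8 27.2] -131.3
side 560 8 [22. 23.] -142.9
```

View pics/end.png

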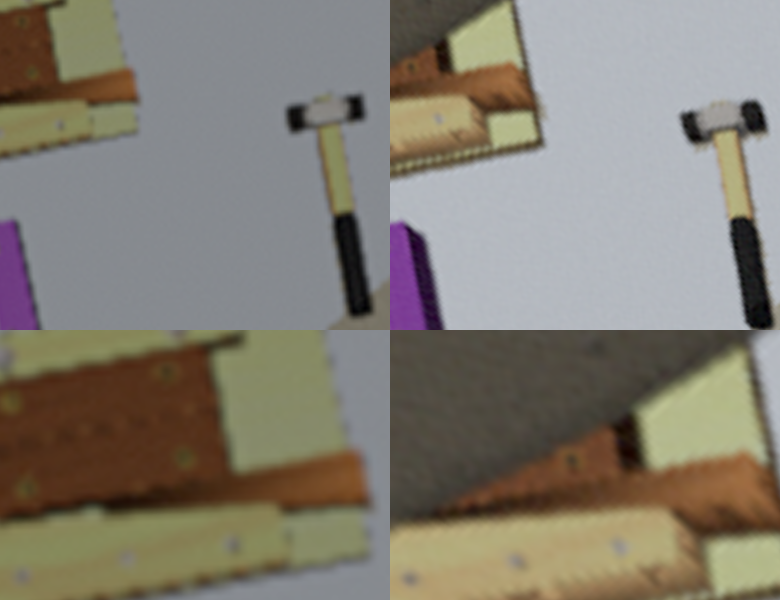

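```bash
python3 -c "
from bench import hand_in;print(hand_in())"
```

```text
the job is handed in; nothing more can be done
None
```

I drove the wedge in with about ten short taps of the soft-face hammer, drawing back between them, then laid the hammer down and handed the job in at about 27 s. The judge gave no verdict.

**Driving the wedge:** It slid loosely at first, at no more than about 3 N, and came up hard after roughly 30–35 mm. The last taps read 22, 20 and 20 N. Over the final two the tool stopped at the same place (y = 16.9 mm), so the wedge had stopped advancing. The highest reading was about 22 N, but readings came only at the end of each move, so a brief peak in between would not show.

**Last checks:**
- **Split:** in the top picture the seam looks closed; the side view was mostly hidden by the arm. The forces between the halves and on the wedge could not be measured directly; I infer tightness from the tap force and the wedge not moving.
- **Hammer:** it lies flat and level on the bench at about (504, −136) mm, head and handle heights matching those before pick-up. The hand is open, well clear of everything and reads about zero force.
- **Bystanders:** the path kept clear of them, but I did not measure their positions again at the end.

**Disagreements:**
- The first contact with the wedge came 2–3 mm earlier than I had measured.
- The black grip starts about 50 mm behind the holding point, against 40 mm in the description.

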